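# Shut the lens checker and hold the loupe down in its sprung ring

### The job

Get the lens checker (the small grey metal box) ready to take its reading: push its front door fully shut so that it clicks home on its catch, then stand the black loupe upright in the sprung ring on the box's roof and press it down all the way to the ring's stop. Finish while still holding the loupe pressed down, and leave the other things on the worktop where they are.

Things in the scene. Friction and masses are not known exactly. Their poses are not given: they have to be found in the camera images.
- checker_box: lens checker: fixed, light-tight grey metal box 130 (x) x 160 (y) x 105 (z) mm, at yaw 0 to about -0.4 rad. Origin: centre of its underside, on the worktop. Its own -x side is the front with the door, +y its left side seen from the robot, z up. It is fixed to the worktop and stands at a different place and yaw each time
- door (a joint): angle of the box's front door (rad): 0 = fully shut, grows as the free edge swings out towards the robot; starts ajar at 0.55 to 1.0. Aluminium panel 152 wide x 90 high x 10 mm thick, from 9 to 99 mm above the worktop, upright hinge at its left (+y) edge. Light friction. A sprung catch pushes back between about 0.08 and 0.03 rad (up to about 5 N at the handle), then pulls it shut and keeps it at 0
- door_hinge (a point): fixed point on the door's hinge axis at the left front edge of the box, 54 mm above the worktop; lies on the plane of the box's front, which is the inner face of the shut door. Orientation: that of the box
- door_handle (a point): centre of the door's horizontal bar pull, a 10 mm thick bar, 52 mm long, 118 mm from the hinge axis along the door and 35 mm in front of the plane of its inner face (20 mm clear gap to the door's outer face), 76 mm above the worktop. Moves with the door; x of its frame points through the door into the box, -y from the hinge to the free edge
- cradle: fixed round housing (72 mm across its foot, 63 mm across its wall, 24 mm high, black wall) of the sprung ring, on the box's roof, 0 to 15 mm behind the roof's centre and up to 20 mm to either side. Origin: centre of its foot, on the roof 105 mm above the worktop
- focus_ring (a joint): how far the sprung aluminium ring is pressed down (m): 0 = up, 0.012 = at its stop. The spring resists with 4 N at first, rising to 10 N at the stop, and lifts the ring again when let go
- ring_seat (a point): centre of the floor inside the sprung ring, where the loupe's foot stands; moves down with the ring. 131.5 mm above the worktop when up, 119.5 when pressed. The ring's bore is 42 mm wide and 15 mm deep above this floor, with a mouth flared to about 49 mm; outside it is 61 mm wide at the rim
- loupe: black stand loupe, a short round barrel 38 mm across and 43 mm high with a rim at the top, 50 g, standing upright on the worktop; grip it across the barrel. Origin: centre of its foot, z up
- load_716: white metal round connector with a brass pin in its top, 34 mm across, 32 mm high, upright; a bystander standing where the loupe might be. Origin: centre of its underside
- attenuator: silver-white finned cylinder lying down, 74 mm long (along its y), 25 mm across; a bystander. Origin: on its underside at the middle
- adapter_5: small white and brass coaxial connector lying down, 38 mm long (along its y), 21 mm across; a bystander. Origin: on its underside
Things that resemble listed ones, but are neither listed nor needed, are in the scene too. Several things look just like the loupe: the one meant starts farthest to the robot's left.

How it is judged:
By the outcome, as a careful person would: the job done as asked, in the order asked, and still so for the second after the job is handed in, while the arm keeps its last pose, push and grip.
It also fails if it takes over 54 s, if anything falls off the work surface, if the arm or the gripper's body presses on something with over 40 N, if the wrist force passes 120 N, or if a joint passes its speed limit or range.

### The arm

A 7-joint arm with a two-finger parallel gripper is mounted at the origin on a cart in front of the work surface, level with it; the furniture and walls round the work are solid. World frame = base frame: x ahead of the robot, y to its left, z up, the work surface at z = 0. Lengths are in m, angles in rad, forces in N, time in s.
With the tool pointing down it reaches from about 0.425 to 0.95 m from the base axis. Payload 16.7 kg.
Tool frame: the origin (TCP) lies midway between the tips of the shut fingers; the grasp point (between the pads) lies 19 mm behind it; z points along the fingers, y is the line along which they close (so a half turn about z gives the same grasp; the last joint's range is limited). The gripper opens to 94 mm and grips with 3 to 60 N. Pads are 16 mm wide; open, the fingers measure 119 mm over their backs; the gripper's body (75 mm by 177 mm) begins 78 mm behind the grasp point.
Start: joints at [1.175, 0.426, 0.074, 1.606, -0.034, 1.111, -0.067], TCP at [0.165, -0.655, 0.205] pointing down, gripper open.
Joint ranges: [-2.85, 2.85], [-0.5, 2.14], [-1.23, 1.37], [0.21, 2.46], [-1.02, 4.16], [0.16, 2.05], [-2.73, 2.73]. Speed limits (rad/s): [1.89, 1.89, 2.39, 2.39, 3.01, 3.01, 3.01].

### API

Orientations are given as a unit quaternion [x, y, z, w].
In Python, from station import sensors, cams, ctrl gives the robot as it stands.
- The arm moves only by the shell command python3 -m crank 'ROWS' [FORCE]. ROWS is JSON, one flat list of numbers, 7 for each row, row after row: the shift along the tool's x, y, z in m, then the turn, a rotation vector about the tool's x, y, z in degrees, then the opening, from -1 (shut) to 1 (fully open), so that 0 is half open. In form: [x, y, z, ax, ay, az, claw, x, y, z, ax, ay, az, claw, ...]. A call has 1 to 20 rows; each row shifts and turns the commanded pose from where the row before left it, along the tool's axes as they then stand; what a row does not reach is not made up. A row lasts 1/8 s, in which the tool goes at most 62.5 mm and 10.7 degrees, less where a joint would pass 70% of its speed; a pose out of reach is approached as far as the arm can. A call is refused whole if a number of a shift passes 0.0625 or a number of a turn 10.7, either way. A call with a gripper value outside its range is refused whole. The fingers move at their own pace and stop on an object; FORCE is the grip in N (left out, the last holds). Time passes only in rows, so rows that do not move let the fingers close. It gives the time, the measured TCP pose, the force, the opening and the grip force at its end, in the units of the state.
- sensors.state(): the state, without advancing time (a new reading comes with each control period).
- cams.read_camera(name): name is "scene" or "side" or "wrist"; returns (picture, depth): 480x640x3 uint8, red, green, blue; 480x640 float32, m along the optical axis (not along the pixel's ray), 0 where there is no reading.
- cams.camera_info(name): a dict with "intrinsics" (3x3 intrinsics, pixels), "R" (3x3) and "t" (3): a world point X has camera coordinates R X + t; the wrist camera has in their place "hand_eye" (4x4, takes a point from camera to tool coordinates, whose origin is the TCP and whose axes are the flange's). Camera axes: x right, y down, z forward; pixel columns grow to the right and rows downward; lengths in m; the calibration is good to about 2 mm. A picture is of the moment at which its call begins: read the wrist's pose just before it. camera_info takes no time and is no camera call.
- ctrl.finish_job(): hands the job in; it is judged then, once.
The state is a dict: "clock": time; "joint_pos": joint angles; "qvel": joint speeds; "effort": joint torques, N m; "position": TCP position; "ee_rot": TCP orientation; "wrist_force": force on the tool from outside, world axes, zero at the start; "ft_torque": the same for the moment, N m; "width": finger opening in m; "grip_force": force on a finger pad.
Only numpy, scipy, OpenCV 4.12 (cv2) and the standard library are available. Lean on these libraries where they do the work, as an engineer would, in place of code of your own. Each camera call takes 0.05 s, during which the arm holds its last target. There are 200 camera calls.

## Working session

There is one attempt and no reset: what is moved stays moved. The work goes in short steps, Python scripts to look and compute and a shell command to move; the robot and the scene stay as the last step left them, time stands still between calls to the robot, and variables do not carry over. Pictures are saved under pics/ and viewed, at most 10 in all, crops included, and the job is handed in when it is done.

```bash
mkdir -p pics; ls
cat > h.py <<'E'
import numpy as np,cv2
from scipy.spatial.transform import Rotation as Ro
from station import sensors,cams,ctrl
def snap(n):
    s=sensors.state(); im,d=cams.read_camera(n); i=cams.camera_info(n); K=np.array(i["intrinsics"])
    if n=="wrist":
        T=np.eye(4);T[:3,:3]=Ro.from_quat(s["ee_rot"]).as_matrix();T[:3,3]=s["position"]
        M=T@np.array(i["hand_eye"])
    else:
        R=np.array(i["R"]);M=np.eye(4);M[:3,:3]=R.T;M[:3,3]=-R.T@np.array(i["t"])
    return im,d,K,M
def save(f,im): cv2.imwrite(f,cv2.cvtColor(im,cv2.COLOR_RGB2BGR))
def plane(uv,z,K,M):
    r=M[:3,:3]@np.linalg.inv(K)@np.array([uv[0],uv[1],1.]); o=M[:3,3]
    return o+r*(z-o[2])/r[2]
def cloud(d,K,M):
    v,u=np.mgrid[:d.shape[0],:d.shape[1]]
    P=np.stack([(u-K[0,2])/K[0,0]*d,(v-K[1,2])/K[1,1]*d,d],-1)
    W=P@M[:3,:3].T+M[:3,3]; W[d<=0]=np.nan
    return W
E
python3 - <<'E'
from h import *
for n in ("scene","side"):
    im,d,K,M=snap(n); save(f"pics/{n}0.png",im); np.savez(f"{n}0.npz",im=im,d=d,K=K,M=M); print(n,M.round(3).tolist(),(d>0).mean())
print(sensors.state())
E
```

```text
pics
scene [[-0.66, -0.36, 0.659, -0.042], [-0.751, 0.301, -0.588, 0.482], [0.013, -0.883, -0.469, 0.509], [0.0, 0.0, 0.0, 1.0]] 0.995966796875
side [[-0.885, -0.19, 0.424, 0.068], [-0.464, 0.314, -0.828, 0.779], [0.024, -0.93, -0.366, 0.46], [0.0, 0.0, 0.0, 1.0]] 0.9961165364583333
{'clock': 0.1, 'joint_pos': array([ 1.17447698,  0.4267091 ,  0.07387321,  1.60652394, -0.03407678,
        1.1107713 , -0.06709941]), 'qvel': array([-5.39537773e-05, -1.05317650e-03, -5.28217345e-04, -3.57194145e-03,
        1.41500487e-03,  9.04358006e-06,  3.20325409e-04]), 'effort': array([ 1.04561562e-02, -9.37464666e+01,  3.67709689e+00, -4.55042875e+01,
       -4.87089471e-02,  1.66885788e-02,  7.82322832e-05]), 'position': array([ 0.16477801, -0.6541875 ,  0.2048282 ]), 'ee_rot': array([ 9.92396893e-01,  1.23077516e-01, -1.26599590e-04, -5.62004613e-04]), 'wrist_force': array([ 0.45787407, -0.14465544, -0.26248632]), 'ft_torque': array([-0.00935743,  0.01438722,  0.01741614]), 'grip_force': 0.0, 'width': 0.0943300623896482}
```

View pics/scene0.png

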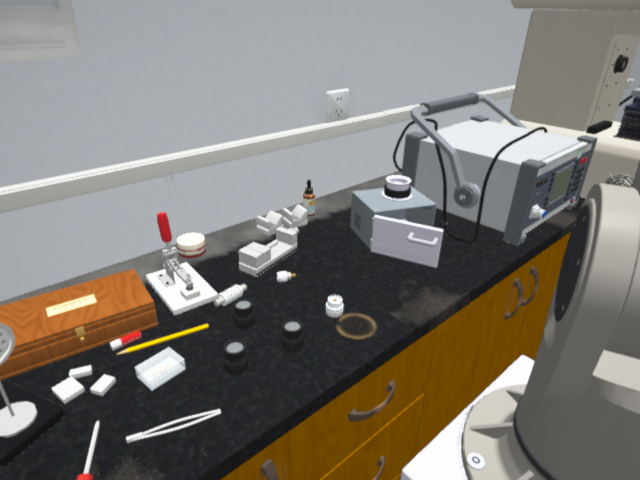

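View pics/side0.png

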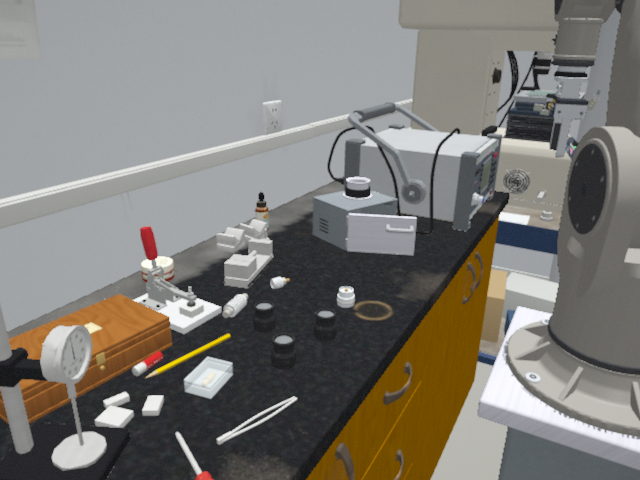

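The scene view shows three black barrels at (244,313), (235,353) and (292,333), the box at about (395,215), the door at (405,238) and the cradle at (397,187). In the side view the barrels are at (264,316), (284,350) and (326,323). Next I'll compute positions from these.

Run:
```python
from h import *
def circ(p):
    A=np.c_[2*p,np.ones(len(p))];s=np.linalg.lstsq(A,(p**2).sum(1),rcond=None)[0];return s[:2],np.sqrt(s[2]+s[:2]@s[:2])
for n,px in (("scene",[(244,313),(235,353),(292,333),(335,306),(230,294),(286,277)]),("side",[(264,316),(284,350),(326,323),(346,297),(236,305),(280,283)])):
    f=np.load(n+"0.npz");im,d,K,M=[f[k] for k in("im","d","K","M")]
    W=cloud(d,K,M); print(n)
    for u,v in px:
        c=W[v-25:v+26,u-25:u+26].reshape(-1,3); c=c[(c[:,2]>.006)&(c[:,2]<.08)]
        p0=W[v,u]; c=c[np.hypot(*(c-p0)[:,:2].T)<.045]
        t=c[c[:,2]>np.percentile(c[:,2],98)-.006]
        print((u,v),p0.round(3),len(c),"min",c.min(0).round(3),"max",c.max(0).round(3),"topc",((t.min(0)+t.max(0))/2).round(3))
    # roof, door, cradle
    q=W.reshape(-1,3)
    R=W[150:280,330:460].reshape(-1,3) if n=="scene" else W[150:270,290:440].reshape(-1,3)
    ro=R[(abs(R[:,2]-.105)<.004)]; 
    print("roof",len(ro),np.nanmin(ro,0),np.nanmax(ro,0))
    b=R[(R[:,2]>.118)&(R[:,2]<.15)]; print("cradle bits",len(b),b.min(0).round(3),b.max(0).round(3))
    # door: box pixels
    u0,u1,v0,v1=(370,442,212,268) if n=="scene" else (346,416,212,256)
    D=W[v0:v1,u0:u1].reshape(-1,3); D=D[(D[:,2]>.02)&(D[:,2]<.096)]
    rng=np.random.default_rng(0);best=None
    for _ in range(300):
        i,j=rng.integers(len(D),size=2);t=D[j,:2]-D[i,:2];L=np.linalg.norm(t)
        if L<.03: continue
        nn=np.array([-t[1],t[0]])/L; m=abs((D[:,:2]-D[i,:2])@nn)<.003
        if best is None or m.sum()>best.sum(): best=m
    I=D[best,:2];c=I.mean(0);t=np.linalg.svd(I-c)[2][0];s=(I-c)@t
    print("door plane ends",c+t*np.percentile(s,.5),c+t*np.percentile(s,99.5),best.sum(),len(D))
    np.save(n+"roof.npy",ro)
    hull=cv2.minAreaRect((ro[:,:2]*1000).astype(np.float32)); print(hull)
```

```text
scene
(244, 313) [0.502 0.155 0.032] 512 min [0.496 0.131 0.006] max [0.532 0.168 0.044] topc [0.515 0.149 0.04 ]
(235, 353) [0.416 0.228 0.042] 679 min [0.41  0.203 0.006] max [0.447 0.239 0.043] topc [0.43  0.221 0.04 ]
(292, 333) [0.399 0.13  0.039] 586 min [0.393 0.104 0.006] max [0.429 0.14  0.043] topc [0.412 0.121 0.039]
(335, 306) [0.421 0.012 0.024] 278 min [ 0.415 -0.01   0.006] max [0.447 0.02  0.031] topc [0.432 0.004 0.028]
(230, 294) [0.584 0.134 0.018] 419 min [0.575 0.092 0.006] max [0.627 0.169 0.025] topc [0.588 0.132 0.022]
(286, 277) [0.571 0.008 0.012] 119 min [ 0.565 -0.011  0.007] max [0.589 0.025 0.021] topc [0.577 0.011 0.018]
roof 1415 [ 0.47831892 -0.58136222  0.10101904] [ 0.88100707 -0.21957924  0.10897201]
cradle bits 1176 [ 0.497 -0.586  0.118] [ 0.881 -0.3    0.15 ]
door plane ends [ 0.53592047 -0.20997684] [ 0.39383416 -0.2660684 ] 1865 2709
((690.369384765625, -435.53863525390625), (285.8762512207031, 453.9635009765625), 67.03343200683594)
side
(264, 316) [0.507 0.16  0.031] 558 min [0.497 0.131 0.006] max [0.534 0.168 0.044] topc [0.516 0.148 0.041]
[... 173 characters left out ...]
0.432 0.139 0.044] topc [0.414 0.119 0.04 ]
(346, 297) [0.427 0.014 0.022] 275 min [ 0.417 -0.013  0.006] max [0.45  0.02  0.033] topc [0.434 0.002 0.029]
(236, 305) [0.583 0.137 0.021] 410 min [0.576 0.094 0.006] max [0.626 0.17  0.026] topc [0.591 0.128 0.023]
(280, 283) [0.574 0.008 0.012] 139 min [ 0.567 -0.012  0.006] max [0.594 0.026 0.023] topc [0.58  0.009 0.019]
roof 1252 [ 0.41973579 -0.83641204  0.10100304] [ 0.88372131 -0.21943646  0.10899328]
cradle bits 1797 [ 0.422 -0.736  0.118] [ 0.883 -0.3    0.15 ]
door plane ends [ 0.53717569 -0.21186041] [ 0.3960358  -0.26766837] 1681 2374
((715.92041015625, -518.7140502929688), (346.89715576171875, 623.0558471679688), 56.10696029663086)
```

Run:
```python
from h import *
for n in ("scene","side"):
    f=np.load(n+"0.npz");im,d,K,M=[f[k] for k in("im","d","K","M")]
    W=cloud(d,K,M);q=W.reshape(-1,3);col=im.reshape(-1,3)
    q_=(q[:,0]>.42)&(q[:,0]<.75)&(q[:,1]<-.17)&(q[:,1]>-.43)
    ro=q[q_&(abs(q[:,2]-.105)<.003)]
    print(n,len(ro),cv2.minAreaRect((ro[:,:2]*1000).astype(np.float32)))
    up=q_&(q[:,2]>.112)&(q[:,2]<.17)&(q[:,0]>.5)
    p=q[up]; print("z hist",np.histogram(p[:,2],bins=np.arange(.11,.172,.004)))
    for lo,hi in((.112,.126),(.138,.147),(.143,.15)):
        a=p[(p[:,2]>lo)&(p[:,2]<hi)]
        if len(a): print(lo,a.min(0).round(3),a.max(0).round(3),len(a))
    # left side wall and front wall hist: fit lines below roof
    s=q[q_&(q[:,2]>.03)&(q[:,2]<.098)&(q[:,0]>.54)]; s=s[s[:,1]>-.33]
    c=s[:,:2].mean(0);t=np.linalg.svd(s[:,:2]-c,full_matrices=False)[2][0];print("leftwall",len(s),c,np.arctan2(t[1],t[0]),s.min(0),s.max(0))
    # top-left roof edge corners
    im2=cv2.resize(im[165:275,335:455] if n=="scene" else im[165:265,300:430],None,fx=5,fy=5,interpolation=cv2.INTER_CUBIC); save(f"pics/{n}_box.png",im2)
```

```text
scene 1101 ((567.8775024414062, -316.22479248046875), (162.1222381591797, 135.3099365234375), 66.3052749633789)
z hist (array([22, 41, 46, 47, 65, 59, 64, 64, 98,  4,  0,  0,  0,  0,  0]), array([0.11 , 0.114, 0.118, 0.122, 0.126, 0.13 , 0.134, 0.138, 0.142,
       0.146, 0.15 , 0.154, 0.158, 0.162, 0.166, 0.17 ]))
0.112 [ 0.537 -0.361  0.112] [ 0.596 -0.3    0.126] 156
0.138 [ 0.539 -0.363  0.138] [ 0.598 -0.303  0.147] 166
0.143 [ 0.539 -0.363  0.143] [ 0.598 -0.303  0.147] 83
leftwall 588 [ 0.59780274 -0.24323435] 2.7332473989200223 [ 0.54006424 -0.27155417  0.03000073] [ 0.6606197  -0.21405327  0.09797933]
side 809 ((567.6156616210938, -317.66827392578125), (162.49618530273438, 132.7795867919922), 64.43992614746094)
z hist (array([24, 38, 43, 39, 60, 42, 43, 62, 71, 37,  0,  0,  0,  0,  0]), array([0.11 , 0.114, 0.118, 0.122, 0.126, 0.13 , 0.134, 0.138, 0.142,
       0.146, 0.15 , 0.154, 0.158, 0.162, 0.166, 0.17 ]))
0.112 [ 0.54  -0.351  0.112] [ 0.603 -0.3    0.126] 144
0.138 [ 0.542 -0.363  0.138] [ 0.599 -0.302  0.147] 161
0.143 [ 0.54  -0.363  0.143] [ 0.599 -0.302  0.148] 93
leftwall 940 [ 0.5984164  -0.24455864] 2.7366557243728713 [ 0.54003152 -0.27513714  0.03000673] [ 0.74972846 -0.20098112  0.09797765]
```

View pics/scene_box.png

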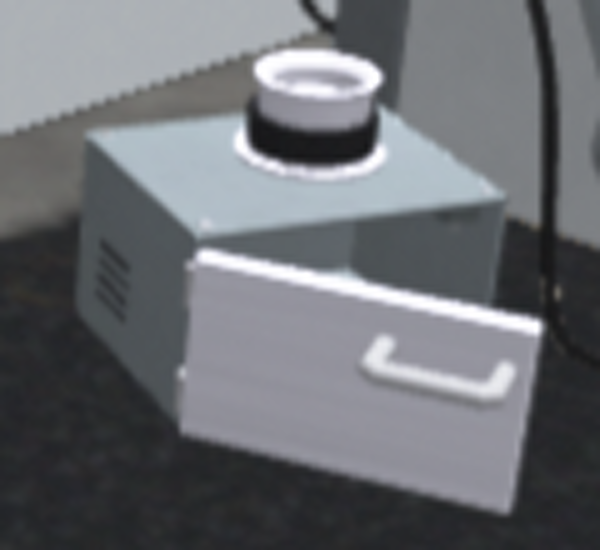

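The box centre is about (0.568,-0.317) at yaw -0.40, and the ring is near (0.569,-0.333). The door is about 0.79 open, with the handle bar on its outer right half. Next I'll check how much room the instrument leaves and get the first move.

```bash
cat >> h.py <<'E'
def go(x,y,z,yang):
    """shift in current tool axes + turn about tool z (deg) to reach target with tool y at world angle yang(deg)"""
    s=sensors.state(); R=Ro.from_quat(s["ee_rot"]).as_matrix(); ya=np.degrees(np.arctan2(R[1,1],R[0,1]))
    d=R.T@(np.array([x,y,z])-s["position"]); w=(yang-ya+180)%360-180
    print("pos",np.round(s["position"],4),"yang",round(ya,1),"-> tool shift",d.round(4),"az",round(-w,1),"zaxis",R[:,2].round(3))
E
python3 - <<'E'
from h import *
f=np.load("scene0.npz");W=cloud(f["d"],f["K"],f["M"]).reshape(-1,3)
for z0,z1 in((.1,.15),(.15,.2),(.2,.25),(.25,.3)):
    c=W[(W[:,2]>z0)&(W[:,2]<z1)&(W[:,0]>.3)&(W[:,1]<-.37)&(W[:,1]>-.9)&(W[:,0]<1.0)]
    h=cv2.convexHull((c[:,:2]*1000).astype(np.float32)).reshape(-1,2); print(z0,cv2.approxPolyDP(h,15,True).reshape(-1,2).round().tolist())
go(.401,-.189,.205,-68.4)
p=-.4;h=np.array([.568,-.317])+Ro.from_euler('z',p).as_matrix()[:2,:2]@[-.065,.08]
print("hinge",h)
for a in (.79,.6,.4,.2,.1,0,-.03):
    t=p-a;R=Ro.from_euler('z',t).as_matrix()[:2,:2]
    print(a,(h+R@[-.0525,-.118]).round(4),np.degrees(t).round(1))
E
```

```text
0.1 [[879.0, -896.0], [884.0, -371.0], [497.0, -372.0], [332.0, -512.0], [341.0, -891.0]]
0.15 [[879.0, -898.0], [880.0, -371.0], [332.0, -512.0], [342.0, -891.0]]
0.2 [[881.0, -899.0], [882.0, -371.0], [334.0, -518.0], [341.0, -882.0]]
0.25 [[880.0, -370.0], [651.0, -506.0], [673.0, -899.0], [881.0, -898.0]]
pos [ 0.1648 -0.6542  0.2048] yang -75.9 -> tool shift [ 3.427e-01 -3.934e-01  2.000e-04] az -7.5 zaxis [-0.     0.001 -1.   ]
hinge [ 0.5392845  -0.21800293]
0.79 [ 0.4102 -0.2131] -68.2
0.6 [ 0.4116 -0.2376] -57.3
0.4 [ 0.4181 -0.2626] -45.8
0.2 [ 0.4293 -0.2857] -34.4
0.1 [ 0.4366 -0.2964] -28.6
0 [ 0.445  -0.3062] -22.9
-0.03 [ 0.4477 -0.309 ] -21.2
```

Run:
```python
from h import *
for n,px in(("scene",[(515,240),(510,190),(540,215),(580,150),(415,150),(465,195),(575,205),(525,150),(450,135)]),("side",[(463,222),(460,175),(355,160),(490,160),(415,190),(478,195)])):
    f=np.load(n+"0.npz");W=cloud(f["d"],f["K"],f["M"])
    for u,v in px: print(n,u,v,W[v,u].round(3))
```

```text
scene 515 240 [ 0.341 -0.516  0.013]
scene 510 190 [ 0.385 -0.524  0.127]
scene 540 215 [ 0.316 -0.559  0.076]
scene 580 150 [ 0.34  -0.779  0.187]
scene 415 150 [ 0.656 -0.508  0.164]
scene 465 195 [ 0.478 -0.49   0.094]
scene 575 205 [ 0.342 -0.885  0.003]
scene 525 150 [ 0.425 -0.652  0.191]
scene 450 135 [ 0.629 -0.626  0.192]
side 463 222 [ 0.345 -0.517  0.026]
side 460 175 [ 0.367 -0.515  0.149]
side 355 160 [ 0.66  -0.51   0.152]
side 490 160 [ 0.343 -0.767  0.145]
side 415 190 [ 0.474 -0.49   0.099]
side 478 195 [ 0.328 -0.577  0.087]
```

```bash
python3 -m crank '[0.017,-0.038,0,0,0,0,-1, 0.017,-0.038,0,0,0,0,-1, 0.017,-0.038,0,0,0,0,-1, 0.017,-0.038,0,0,0,0,-1, 0.017,-0.038,0,0,0,0,-1, 0.037,-0.029,0,0,0,0,-1, 0.037,-0.029,0,0,0,0,-1, 0.037,-0.029,0,0,0,0,-1, 0.037,-0.029,0,0,0,0,-1, 0.037,-0.029,0,0,0,0,-1, 0.037,-0.029,0,0,0,0,-1, 0.037,-0.029,0,0,0,0,-1, 0,0,0,0,0,-7.5,-1, 0,0,0,0,0,0,-1]' 20
python3 - <<'E'
from h import *
go(.401,-.189,.068,-68.4)
im,d,K,M=snap("wrist"); save("pics/w1.png",im); print(sensors.state()["width"])
E
```

```text
clock: 1.85
position: [0.4023, -0.1892, 0.2053]
ee_rot: [0.982, 0.188, -0.0, -0.0]
wrist_force: [-0.4, 0.5, -0.5]
width: 0.0009
grip_force: 0.0
pos [ 0.4023 -0.1892  0.2053] yang -68.3 -> tool shift [-0.0011 -0.0006  0.1373] az 0.1 zaxis [-0.  0. -1.]
0.0003191060001407806
```

View pics/w1.png

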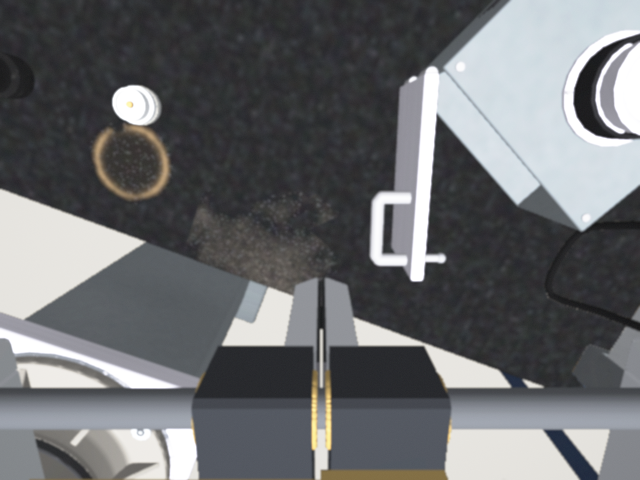

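The wrist view shows the door seen edge-on from (434,70) at the hinge to (418,277) at the free edge. The handle bar is at (378,228), and the fingertips at (322,282) are on its front side.

Run:
```python
from h import *
im,d,K,M=snap("wrist")
for uv,z in (((378,228),.081),((432,68),.099),((418,277),.099),((438,72),.099),((426,277),.099)): print(uv,plane(uv,z,K,M).round(4))
```

```text
(378, 228) [ 0.421  -0.2313  0.081 ]
(432, 68) [ 0.5399 -0.2162  0.099 ]
(418, 277) [ 0.3995 -0.2722  0.099 ]
(438, 72) [ 0.5391 -0.221   0.099 ]
(426, 277) [ 0.4017 -0.278   0.099 ]
```

```bash
python3 -m crank '[0,0,0.034,0,0,0,-1, 0,0,0.034,0,0,0,-1, 0,0,0.034,0,0,0,-1, 0,0,0.034,0,0,0,-1, 0.002,0.014,0,0,0,0,-1, 0,0.014,0,0,0,0,-1, -0.0032,0.0078,0,0,0,-3.75,-1, -0.0032,0.0078,0,0,0,-3.75,-1, -0.0032,0.0078,0,0,0,-3.75,-1, -0.0032,0.0078,0,0,0,-3.75,-1, -0.0032,0.0078,0,0,0,-3.75,-1, -0.0032,0.0078,0,0,0,-3.75,-1, -0.0032,0.0078,0,0,0,-3.75,-1, -0.0032,0.0078,0,0,0,-3.75,-1]'
python3 - <<'E'
from h import *
go(.447,-.307,.068,-22.9)
im,d,K,M=snap("wrist"); save("pics/w2.png",im)
E
```

```text
clock: 3.7
position: [0.4299, -0.2819, 0.0713]
ee_rot: [0.9, 0.436, 0.001, 0.001]
wrist_force: [-0.5, -0.4, 1.1]
width: 0.0003
grip_force: 0.2
pos [ 0.4299 -0.2819  0.0713] yang -38.4 -> tool shift [-0.0091  0.029   0.0033] az -15.5 zaxis [ 0.002 -0.002 -1.   ]
```

View pics/w2.png

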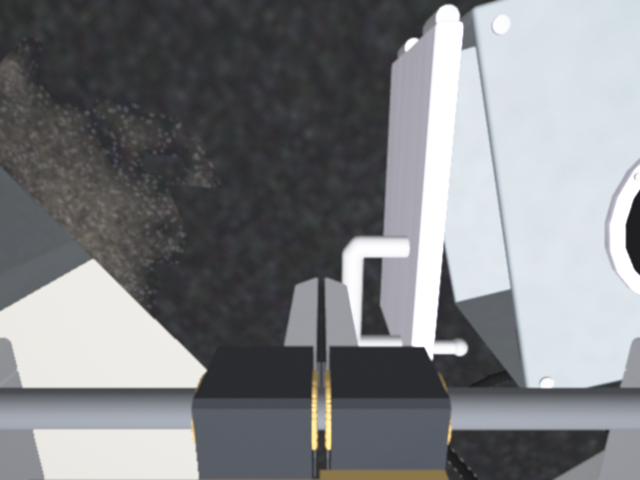

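The fingers are on the bar's front and the door is following, with about 0.25 rad still to close. I'll carry on along the arc.

```bash
python3 -m crank '[-0.0033,0.0081,0.002,0,0,-3.9,-1, -0.0033,0.0081,0,0,0,-3.9,-1, -0.0033,0.0081,0,0,0,-3.9,-1, -0.0033,0.0081,0,0,0,-3.8,-1, 0,0,0,0,0,0,-1, 0,0,0,0,0,0,-1]'; python3 -m crank '[0,0.002,0,0,0,0,-1, 0,0,0,0,0,0,-1]'
python3 - <<'E'
from h import *
go(.447,-.307,.068,-22.9)
im,d,K,M=snap("wrist"); save("pics/w3.png",im)
E
```

```text
clock: 4.5
position: [0.4485, -0.3092, 0.0685]
ee_rot: [0.834, 0.552, -0.0, -0.0]
wrist_force: [-5.1, 3.5, 1.5]
width: 0.0007
grip_force: 2.9
clock: 4.75
position: [0.4489, -0.3094, 0.0683]
ee_rot: [0.834, 0.552, -0.001, -0.001]
wrist_force: [-13.4, 7.0, 9.9]
width: 0.0005
grip_force: 8.8
pos [ 0.4489 -0.3094  0.0683] yang -23.0 -> tool shift [ 0.0015 -0.0026  0.0003] az -0.1 zaxis [-0.004  0.001 -1.   ]
```

View pics/w3.png

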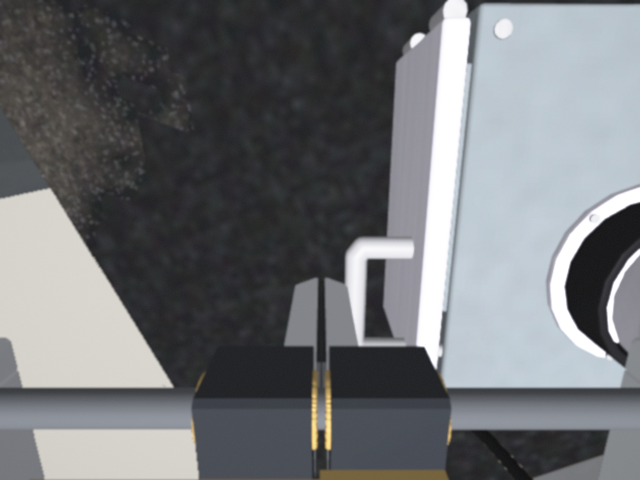

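The door's top edge, from (455,20) to (428,360), lies along the box's front edge, and 15 N no longer moves it. I'll push a little more, back off and check.

```bash
python3 -m crank '[0,0.002,0,0,0,0,-1, 0,0,0,0,0,0,-1]'; python3 -m crank '[0,-0.01,0,0,0,0,-1, 0,-0.02,0,0,0,0,-1, 0,0,-0.05,0,0,0,0.6,0,0,-0.05,0,0,0,0.6, 0,0,-0.03,0,0,0,0.6]'
python3 - <<'E'
from h import *
im,d,K,M=snap("wrist"); W=cloud(d,K,M); q=W.reshape(-1,3)
save("pics/w4.png",im)
p=-.4;h=np.array([.5395,-.218]);R=Ro.from_euler('z',p).as_matrix()[:2,:2]
L=(q[:,:2]-h)@R   # box frame rel hinge
for nm,z0,z1 in(("doortop",.0965,.1015),("roof",.103,.108)):
    m=(abs(q[:,2]-(z0+z1)/2)<(z1-z0)/2)&(L[:,0]>-.04)&(L[:,0]<.03)&(L[:,1]<.01)&(L[:,1]>-.17)
    l=L[m]
    for y in np.arange(-.15,0,.025):
        k=l[abs(l[:,1]-y)<.008]
        if len(k)>5: print(nm,round(y,3),np.percentile(k[:,0],[3,97]).round(4),len(k))
go(.431,.220,.15,27)
E
```

```text
clock: 5.05
position: [0.4491, -0.3096, 0.0681]
ee_rot: [0.834, 0.552, -0.002, -0.003]
wrist_force: [-22.4, 10.1, 18.9]
width: 0.0004
grip_force: 15.0
clock: 5.68
position: [0.426, -0.2992, 0.2012]
ee_rot: [0.834, 0.552, 0.001, 0.002]
wrist_force: [-0.2, 0.4, -0.8]
width: 0.0271
grip_force: 0.0
doortop -0.15 [-0.0082  0.0015] 189
doortop -0.125 [-0.008   0.0013] 267
doortop -0.1 [-0.0077  0.0015] 283
doortop -0.075 [-0.0077  0.0016] 311
doortop -0.05 [-0.0073  0.0018] 338
doortop -0.025 [-0.0072  0.0021] 363
roof -0.15 [0.0022 0.0292] 752
roof -0.125 [0.0024 0.029 ] 794
roof -0.1 [0.0026 0.0292] 835
roof -0.075 [0.0029 0.0292] 899
roof -0.05 [0.0031 0.0291] 965
roof -0.025 [0.0032 0.029 ] 1040
pos [ 0.4272 -0.2999  0.2042] yang -23.0 -> tool shift [ 0.4802 -0.1998  0.0518] az -50.0 zaxis [ 0.006 -0.005 -1.   ]
```

View pics/w4.png

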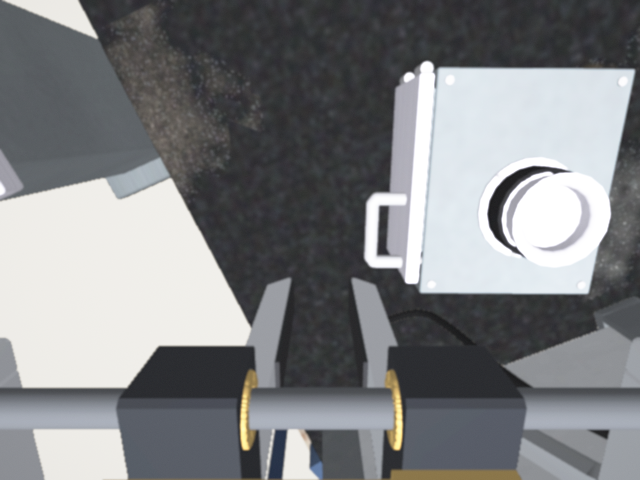

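The roof's front edge and the door's top edge are parallel to within 0.01 rad, so the door is shut. The ring rim shows at about (564,219). Next I'll measure it and go over the loupe.

```bash
python3 - <<'E'
from h import *
im,d,K,M=snap("wrist"); W=cloud(d,K,M); q=W.reshape(-1,3)
near=np.hypot(q[:,0]-.57,q[:,1]+.333)<.06
for z0,z1 in((.1435,.149),):
    p=q[near&(q[:,2]>z0)&(q[:,2]<z1)][:,:2]
    (c,r)=cv2.minEnclosingCircle((p*1000).astype(np.float32)); print(z0,c,r,len(p),p.min(0),p.max(0))
p=q[near&(abs(q[:,2]-.1315)<.002)&(np.hypot(q[:,0]-.57,q[:,1]+.333)<.024)][:,:2];print("floor",p.min(0),p.max(0),len(p))
E
python3 -m crank '[0.048,-0.005,0,0,0,0,0.6, 0.048,-0.005,0,0,0,0,0.6, 0.048,-0.005,0,0,0,0,0.6, 0.048,-0.020,0,0,0,0,0.6, 0.048,-0.020,0,0,0,0,0.6, 0.048,-0.020,0,0,0,0,0.6, 0.048,-0.020,0,0,0,0,0.6, 0.048,-0.035,0,0,0,0,0.6, 0.048,-0.035,0,0,0,0,0.6, 0.048,-0.035,0,0,0,0,0.6, 0,0,0,0,0,-10,0.6, 0,0,0,0,0,-10,0.6, 0,0,0,0,0,-10,0.6, 0,0,0,0,0,-10,0.6, 0,0,0,0,0,-10,0.6, 0,0,0,0,0,0,0.6]'
python3 - <<'E'
from h import *
im,d,K,M=snap("wrist"); W=cloud(d,K,M); q=W.reshape(-1,3)
save("pics/w5.png",im)
k=(np.hypot(q[:,0]-.431,q[:,1]-.22)<.05)&(q[:,2]>.036)&(q[:,2]<.05); p=q[k]
print(cv2.minEnclosingCircle((p[:,:2]*1000).astype(np.float32)),len(p),p[:,2].max(),p.min(0),p.max(0))
go(.431,.22,.018,27)
E
```

```text
0.1435 (571.48974609375, -333.8459777832031) 30.0485782623291 3030 [ 0.54208185 -0.36339063] [ 0.6012778  -0.30457871]
floor [ 0.55437525 -0.35510418] [ 0.59261918 -0.31676314] 2637
clock: 7.78
position: [0.4278, 0.2215, 0.1976]
ee_rot: [0.522, 0.853, 0.0, 0.0]
wrist_force: [-0.4, 0.5, 0.5]
width: 0.0747
grip_force: 0.0
((431.2523498535156, 218.98953247070312), 17.112903594970703) 1144 0.04473738887084827 [0.41438871 0.20217348 0.0370105 ] [0.44813277 0.23596775 0.04473739]
pos [0.4277 0.2215 0.1976] yang 26.8 -> tool shift [-0.0028  0.0022  0.1796] az -0.2 zaxis [ 0.  0. -1.]
```

View pics/w5.png

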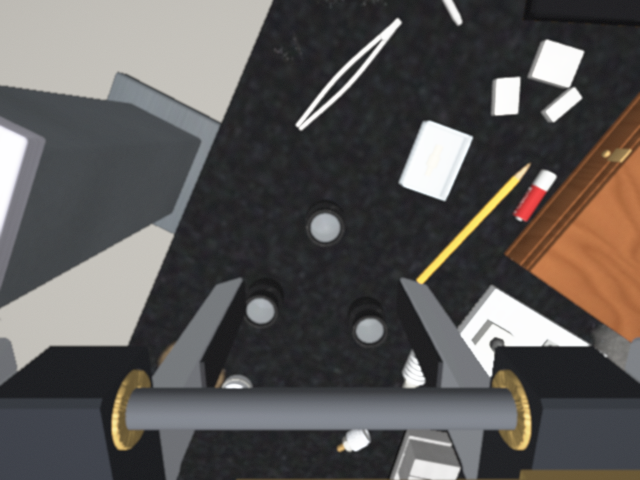

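Three loupes show at (325,228), (262,308) and (369,328). The one meant, at (325,228), measures (0.431,0.219). I'll go down and grip it.

```bash
python3 -m crank '[-0.0033,0.0022,0.045,0,0,0,0.6, 0,0,0.045,0,0,0,0.6, 0,0,0.045,0,0,0,0.6, 0,0,0.044,0,0,0,0.6, 0,0,0,0,0,0,0.6, 0,0,0,0,0,0,-1, 0,0,0,0,0,0,-1, 0,0,0,0,0,0,-1, 0,0,0,0,0,0,-1, 0,0,0,0,0,0,-1]' 25;  python3 -c "
from h import *
go(.431,.22,.018,27)"
```

```text
clock: 9.07
position: [0.4313, 0.2199, 0.019]
ee_rot: [0.522, 0.853, 0.0, 0.0]
wrist_force: [-1.9, -1.2, 9.7]
width: 0.0354
grip_force: 25.1
pos [0.4313 0.2199 0.019 ] yang 27.1 -> tool shift [ 0.0002 -0.0002  0.001 ] az 0.1 zaxis [ 0.001 -0.    -1.   ]
```

```bash
python3 -m crank '[0,0,-0.03,0,0,0,-1, 0,0,-0.05,0,0,0,-1, 0,0,-0.05,0,0,0,-1, 0,0,-0.06,0,0,0,-1, 0,0,0,0,0,10,-1, 0,0,0,0,0,10,-1, 0,0,0,0,0,10,-1, 0,0,0,0,0,10,-1, 0,0,0,0,0,10,-1, 0,0,0,0,0,7,-1, 0,0,0,0,0,0,-1]'
python3 - <<'E'
from h import *
im,d,K,M=snap("side"); W=cloud(d,K,M);q=W.reshape(-1,3)
s=sensors.state();x,y,z=s["position"]
uv=K@(np.linalg.inv(M)@[x,y,z,1])[:3];u,v=(uv[:2]/uv[2]).astype(int);print(u,v)
c=im[max(v-70,0):v+70,max(u-80,0):u+80];save("pics/g.png",cv2.resize(c,None,fx=4,fy=4,interpolation=cv2.INTER_CUBIC))
k=(np.hypot(q[:,0]-x,q[:,1]-y)<.03)&(im.reshape(-1,3).max(1)<60)&(q[:,2]>.12);p=q[k]
print(len(p),np.percentile(p,[1,50,99],axis=0).round(4))
print(s["width"],s["grip_force"],s["wrist_force"])
go(.5712,-.334,.205,-30)
E
```

```text
clock: 10.45
position: [0.4308, 0.2199, 0.2086]
ee_rot: [0.865, 0.501, 0.0, 0.0]
wrist_force: [-1.0, -0.5, -1.3]
width: 0.0352
grip_force: 25.0
282 235
969 [[0.4103 0.2038 0.1907]
 [0.4359 0.2291 0.2304]
 [0.456  0.2483 0.3477]]
0.03566808517468367 24.98330219881609 [ 0.19887953  0.83619379 -0.55133477]
pos [0.4308 0.2199 0.2085] yang -29.7 -> tool shift [-0.4117  0.3964  0.0036] az 0.3 zaxis [ 0. -0. -1.]
```

View pics/g.png

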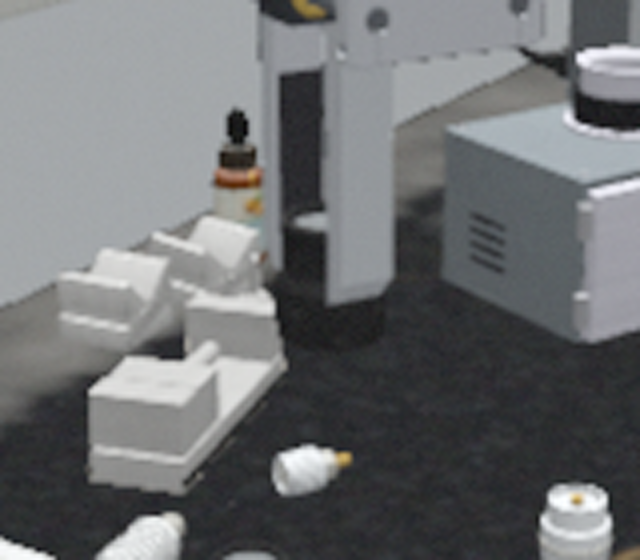

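The loupe hangs upright in the grip, with its foot about 18 mm below the tips. I'll carry it over the ring.

```bash
python3 -m crank '[-0.0343,0.033,0,0,0,0,-1, -0.0343,0.033,0,0,0,0,-1, -0.0343,0.033,0,0,0,0,-1, -0.0343,0.033,0,0,0,0,-1, -0.0343,0.033,0,0,0,0,-1, -0.0343,0.033,0,0,0,0,-1, -0.0343,0.033,0,0,0,0,-1, -0.0343,0.033,0,0,0,0,-1, -0.0343,0.033,0,0,0,0,-1, -0.0343,0.033,0,0,0,0,-1, -0.0343,0.033,0,0,0,0,-1, -0.0343,0.033,0,0,0,0,-1, 0,0,0,0,0,0,-1, 0,0,0,0,0,0,-1]'
python3 - <<'E'
from h import *
s=sensors.state();x,y,z=s["position"]
for n in("side","scene"):
    im,d,K,M=snap(n); W=cloud(d,K,M);q=W.reshape(-1,3)
    uv=K@(np.linalg.inv(M)@[x,y,z-.02,1])[:3];u,v=(uv[:2]/uv[2]).astype(int)
    if n=="side": c=im[v-50:v+60,u-60:u+60];save("pics/g2.png",cv2.resize(c,None,fx=5,fy=5,interpolation=cv2.INTER_CUBIC))
    for z0,z1 in((.183,.2),(.138,.148)):
        k=(np.hypot(q[:,0]-.57,q[:,1]+.334)<.05)&(q[:,2]>z0)&(q[:,2]<z1);p=q[k]
        if len(p)<9: print(n,z0,len(p)); continue
        A=np.c_[2*p[:,:2],np.ones(len(p))];c=np.linalg.lstsq(A,(p[:,:2]**2).sum(1),rcond=None)[0]
        print(n,z0,len(p),"fit",c[:2].round(4),np.sqrt(c[2]+c[:2]@c[:2]).round(4),p[:,2].min())
go(.5712,-.334,.205,-30)
E
```

```text
clock: 12.25
position: [0.5693, -0.3335, 0.2081]
ee_rot: [0.865, 0.502, 0.0, -0.001]
wrist_force: [-0.3, 0.4, -0.4]
width: 0.0356
grip_force: 25.0
side 0.183 75 fit [ 0.5668 -0.332 ] 0.0163 0.18872014167312345
side 0.138 169 fit [ 0.5703 -0.3324] 0.0254 0.13803631746831435
scene 0.183 75 fit [ 0.565  -0.3313] 0.0174 0.18829904538849457
scene 0.138 169 fit [ 0.5689 -0.3309] 0.0256 0.13817490889745582
pos [ 0.5695 -0.3329  0.2086] yang -29.7 -> tool shift [-0.0001  0.002   0.0036] az 0.3 zaxis [ 0.  0. -1.]
```

View pics/g2.png

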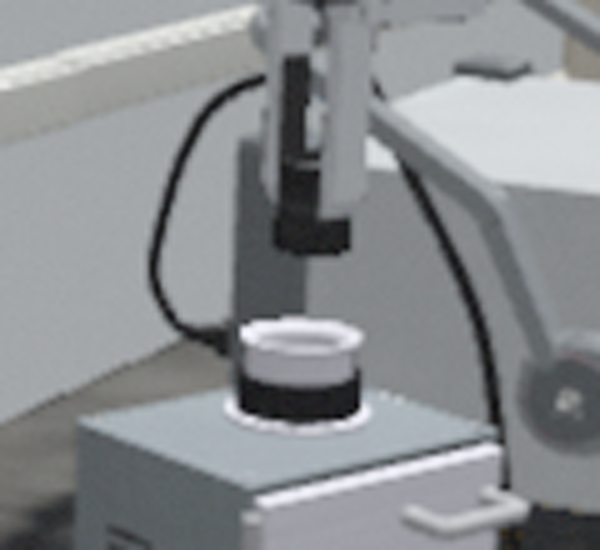

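The loupe is upright above the ring, with its foot at about z=0.189, and sits about 2-3 mm short along the tool's +y. I'll correct that and lower it to the mouth.

```bash
python3 -m crank '[0,0.003,0.02,0,0,0,-1, 0,0,0.015,0,0,0,-1, 0,0,0.008,0,0,0,-1, 0,0,0.004,0,0,0,-1, 0,0,0,0,0,0,-1]'; python3 -m crank '[0,0,0.004,0,0,0,-1, 0,0,0.004,0,0,0,-1, 0,0,0,0,0,0,-1]';  python3 -c "
from h import *
go(.5712,-.334,.1375,-30);print(sensors.state()['ft_torque'])"
```

```text
clock: 12.98
position: [0.572, -0.3357, 0.1614]
ee_rot: [0.865, 0.501, 0.0, -0.0]
wrist_force: [-0.2, -0.3, -1.1]
width: 0.0352
grip_force: 25.0
clock: 13.35
position: [0.5726, -0.3355, 0.1538]
ee_rot: [0.865, 0.501, 0.0, 0.0]
wrist_force: [0.5, 2.2, 6.0]
width: 0.035
grip_force: 25.1
pos [ 0.5726 -0.3355  0.1538] yang -29.8 -> tool shift [ 0.0006 -0.002   0.0163] az 0.2 zaxis [ 0.001 -0.    -1.   ]
[ 0.44872236 -0.28626606 -0.0236344 ]
```

```bash
python3 -m crank '[0.001,-0.002,-0.001,0,0,0,-1, 0,0,0,0,0,0,-1, 0,0,0.002,0,0,0,-1, 0,0,0,0,0,0,-1]'; python3 -m crank '[0,0,0.003,0,0,0,-1, 0,0,0,0,0,0,-1]';  python3 -c "
from h import *
go(.5712,-.334,.1375,-30);print(sensors.state()['ft_torque'])"
```

```text
clock: 13.85
position: [0.5717, -0.3343, 0.1532]
ee_rot: [0.865, 0.501, 0.001, 0.001]
wrist_force: [2.0, 0.1, 5.5]
width: 0.0351
grip_force: 25.0
clock: 14.1
position: [0.5718, -0.3341, 0.1503]
ee_rot: [0.865, 0.501, 0.001, 0.001]
wrist_force: [2.2, 0.6, 8.0]
width: 0.035
grip_force: 25.1
pos [ 0.5718 -0.3341  0.1503] yang -29.9 -> tool shift [-0.0002 -0.0007  0.0128] az 0.1 zaxis [ 0.002 -0.001 -1.   ]
[-0.00503507 -0.71824752  0.0176097 ]
```

Run:
```python
from h import *
im,d,K,M=snap("side"); W=cloud(d,K,M);q=W.reshape(-1,3)
uv=K@(np.linalg.inv(M)@[.571,-.334,.14,1])[:3];u,v=(uv[:2]/uv[2]).astype(int)
c=im[v-40:v+40,u-45:u+45];save("pics/g3.png",cv2.resize(c,None,fx=6,fy=6,interpolation=cv2.INTER_CUBIC))
br=(im.reshape(-1,3).min(1)>150)&(np.hypot(q[:,0]-.571,q[:,1]+.334)<.045)&(q[:,2]>.125);print("ring top z",np.percentile(q[br][:,2],[50,90,97]))
im,d,K,M=snap("scene"); q=cloud(d,K,M).reshape(-1,3)
br=(im.reshape(-1,3).min(1)>150)&(np.hypot(q[:,0]-.571,q[:,1]+.334)<.045)&(q[:,2]>.125);print("ring top z",np.percentile(q[br][:,2],[50,90,97]))
```

```text
ring top z [0.30664101 0.38772524 0.46733772]
ring top z [0.31531269 0.4651623  0.46578744]
```

View pics/g3.png

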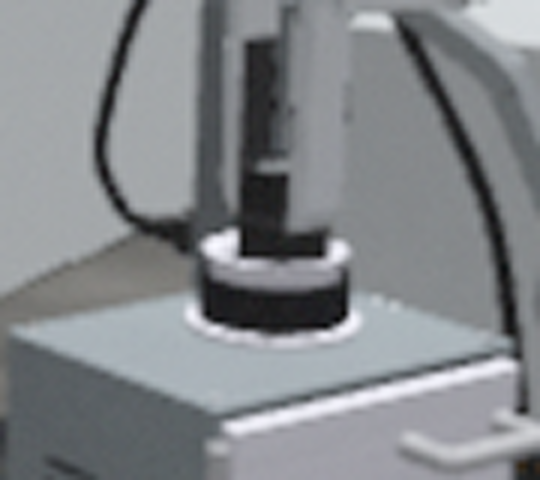

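The ring is pressed down about 8 mm while the loupe's foot sits on the flared lip, a few mm off towards the camera's right, so it isn't seated. I'll lift, measure again and recentre.

```bash
python3 -m crank '[0,0,-0.018,0,0,0,-1, 0,0,0,0,0,0,-1,0,0,0,0,0,0,-1]'
cat > m.py <<'E'
from h import *
s=sensors.state();zt=s["position"][2]
def fit(p):
    A=np.c_[2*p,np.ones(len(p))];c=np.linalg.lstsq(A,(p**2).sum(1),rcond=None)[0];return c[:2],np.sqrt(c[2]+c[:2]@c[:2])
for n in("side","scene"):
    im,d,K,M=snap(n); q=cloud(d,K,M).reshape(-1,3);g=im.reshape(-1,3).max(1)
    near=np.hypot(q[:,0]-.571,q[:,1]+.334)<.045
    lo=q[near&(g<70)&(q[:,2]>zt-.018)&(q[:,2]<zt-.004)]
    br=q[near&(g>140)&(q[:,2]>.120)&(q[:,2]<.150)]; wall=q[near&(g<70)&(q[:,2]>.110)&(q[:,2]<.127)]
    print(n,"zt",zt.round(4)); 
    for nm,p in(("loupe",lo),("wall",wall)): print(nm,len(p),*[x.round(4) for x in fit(p[:,:2])], p[:,2].min().round(4))
    print("ring ztop",br[:,2].max() if len(br) else None)
    # silhouette middles: rows' left/right in camera x-direction
    cx=M[:2,0]/np.linalg.norm(M[:2,0])
    for nm,p in(("loupe",lo),("wall",wall),("ring",br)):
        t=p[:,:2]@cx; print("  mid along",cx.round(2),nm,((t.min()+t.max())/2).round(4),(t.max()-t.min()).round(4))
E
python3 m.py; python3 -c "
from h import *
go(.5732,-.333,.1375,-30);print(sensors.state()['wrist_force'])"
```

```text
clock: 14.58
position: [0.5703, -0.3339, 0.167]
ee_rot: [0.865, 0.501, -0.0, -0.0]
wrist_force: [0.5, 0.3, -1.0]
width: 0.0353
grip_force: 25.0
side zt 0.167
loupe 70 [ 0.5649 -0.329 ] 0.0134 0.1499
wall 134 [ 0.5701 -0.3316] 0.0284 0.1127
ring ztop 0.14899260368598322
  mid along [-0.89 -0.46] loupe -0.3475 0.0342
  mid along [-0.89 -0.46] wall -0.3508 0.0586
  mid along [-0.89 -0.46] ring -0.3503 0.0563
scene zt 0.167
loupe 76 [ 0.5646 -0.3317] 0.0166 0.1503
wall 141 [ 0.5685 -0.3306] 0.029 0.1119
ring ztop 0.14934998322785237
  mid along [-0.66 -0.75] loupe -0.124 0.0355
  mid along [-0.66 -0.75] wall -0.1288 0.0565
  mid along [-0.66 -0.75] ring -0.1271 0.0576
pos [ 0.5702 -0.3338  0.1668] yang -29.9 -> tool shift [0.0022 0.0022 0.0292] az 0.1 zaxis [-0.001  0.    -1.   ]
[-0.96846783  0.43665814 -0.78560642]
```

```bash
python3 -m crank '[0.0028,0.0018,0,0,0,0,-1, 0,0,0.006,0,0,0,-1, 0,0,0.004,0,0,0,-1, 0,0,0,0,0,0,-1]'; python3 -m crank '[0,0,0.003,0,0,0,-1, 0,0,0,0,0,0,-1]';python3 -c "
from h import *
go(.5733,-.3324,.1375,-30);print(sensors.state()['ft_torque'])"
```

```text
clock: 15.18
position: [0.5734, -0.3323, 0.1569]
ee_rot: [0.865, 0.501, -0.0, -0.0]
wrist_force: [0.4, 0.5, 0.2]
width: 0.0353
grip_force: 25.0
clock: 15.42
position: [0.5736, -0.3323, 0.1543]
ee_rot: [0.865, 0.501, -0.0, -0.0]
wrist_force: [-0.5, -0.1, -0.3]
width: 0.0353
grip_force: 25.0
pos [ 0.5736 -0.3323  0.1543] yang -29.9 -> tool shift [-0.0002 -0.0002  0.0168] az 0.1 zaxis [-0.  0. -1.]
[-0.00940028 -0.03388646  0.03659032]
```

```bash
python3 -m crank '[0,0,0.002,0,0,0,-1, 0,0,0,0,0,0,-1]'; python3 -m crank '[0,0,0.002,0,0,0,-1, 0,0,0,0,0,0,-1]';python3 -m crank '[0,0,0.002,0,0,0,-1, 0,0,0,0,0,0,-1]';python3 -c "
from h import *
print(sensors.state()['ft_torque'])"
```

```text
clock: 15.68
position: [0.5737, -0.3323, 0.1524]
ee_rot: [0.865, 0.501, -0.0, -0.0]
wrist_force: [1.2, -0.3, -0.4]
width: 0.0355
grip_force: 25.0
clock: 15.92
position: [0.5737, -0.3325, 0.1506]
ee_rot: [0.865, 0.501, 0.0, 0.0]
wrist_force: [-0.6, -1.1, 3.3]
width: 0.0354
grip_force: 25.0
clock: 16.18
position: [0.5737, -0.3325, 0.1486]
ee_rot: [0.865, 0.501, 0.0, 0.0]
wrist_force: [-1.3, -1.1, 5.3]
width: 0.0351
grip_force: 25.0
[-0.26682655  0.19698487 -0.01577785]
```

Contact came at tip z≈0.1505 with about 4 N, which is where the seat should be, so the loupe is in the bore. Now I'll press it down to the stop.

```bash
python3 -m crank '[0,0,0.003,0,0,0,-1, 0,0,0.003,0,0,0,-1, 0,0,0,0,0,0,-1]' 45; python3 -m crank '[0,0,0.003,0,0,0,-1, 0,0,0,0,0,0,-1]'; python3 -m crank '[0,0,0.002,0,0,0,-1, 0,0,0,0,0,0,-1]'; python3 -m crank '[0,0,0.001,0,0,0,-1, 0,0,0,0,0,0,-1]'
```

```text
clock: 16.55
position: [0.5738, -0.3325, 0.1425]
ee_rot: [0.865, 0.501, 0.0, 0.0]
wrist_force: [-2.0, -0.5, 7.0]
width: 0.0346
grip_force: 45.1
clock: 16.8
position: [0.5738, -0.3325, 0.1396]
ee_rot: [0.865, 0.501, 0.0, 0.0]
wrist_force: [-3.1, -1.0, 7.6]
width: 0.0348
grip_force: 45.1
clock: 17.05
position: [0.5738, -0.3326, 0.1384]
ee_rot: [0.865, 0.501, -0.0, 0.0]
wrist_force: [-5.2, 0.1, 16.6]
width: 0.0345
grip_force: 45.2
clock: 17.3
position: [0.5739, -0.3326, 0.1383]
ee_rot: [0.865, 0.501, 0.0, 0.001]
wrist_force: [-9.5, 3.2, 26.0]
width: 0.0347
grip_force: 45.5
```

It stopped at 0.1383, a 12 mm stroke, and the force jumped past the spring's. I'm out of pictures to view (I've viewed 11, one over the limit of 10), so the last check is in numbers only.

```bash
python3 -m crank '[0,0,0,0,0,0,-1, 0,0,0,0,0,0,-1, 0,0,0,0,0,0,-1, 0,0,0,0,0,0,-1]'
python3 - <<'E'
from h import *
p=-.4;h=np.array([.5395,-.218]);R=Ro.from_euler('z',p).as_matrix()[:2,:2]
for n in("scene","side"):
    im,d,K,M=snap(n);q=cloud(d,K,M).reshape(-1,3);L=(q[:,:2]-h)@R
    k=(q[:,2]>.02)&(q[:,2]<.065)&(L[:,0]>-.03)&(L[:,0]<.0)&(L[:,1]<-.01)&(L[:,1]>-.15)
    print(n,"door slope rad vs -0.4 yaw",np.polyfit(L[k,1],L[k,0],1),k.sum())
    g=im.reshape(-1,3).min(1);r=q[(g>140)&(np.hypot(q[:,0]-.571,q[:,1]+.334)<.034)&(q[:,2]>.11)&(q[:,2]<.16)]
    print("ring top z",np.percentile(r[:,2],[50,95]))
E
```

```text
clock: 17.8
position: [0.5739, -0.3326, 0.1383]
ee_rot: [0.865, 0.501, 0.0, 0.001]
wrist_force: [-9.2, 2.3, 27.4]
width: 0.0349
grip_force: 45.5
scene door slope rad vs -0.4 yaw [ 0.00702771 -0.00846504] 843
ring top z [0.13240879 0.15674725]
side door slope rad vs -0.4 yaw [ 0.00765013 -0.0062389 ] 732
ring top z [0.13371017 0.15781007]
```

```bash
python3 -c "
from station import ctrl
print(ctrl.finish_job())"
```

```text
the job is handed in; nothing more can be done
None
```

The job is handed in: the door measures shut, with 25 N no longer moving it, and the loupe stands in the ring, still held at the stop with about 27 N. I viewed 11 pictures, one over the limit of 10, and did not re-measure the bystanders at the end.

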